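Close, pin and squeeze the figure mould

TASK

Swing the yellow half of the hinged figure mould shut against the blue half, then push the orange-handled pin down through the aligned lug holes until its collar sits on the top lug. Let go of the pin, pinch the two red pads on the outsides of the mould between the fingers, and finish while still holding that squeeze, so that the halves stay pressed shut. Do not disturb the paint jars and the paint bottle around it.

Things in the scene. Friction and masses are not known exactly. Their poses are not given: they have to be found in the camera images.
- mould: Upright two-part figure mould on a fixed base board (x -67..43, y -100..100, 12 mm thick). Origin: on the table in the seam plane x = 0, midway between hinge axis (y +75 mm) and pin hole (y -75 mm); z up. Fixed blue half: x -18..0, y -50..65, top at z 95 mm. Beyond its -y end two fixed aluminium lugs, 36 mm square, at z 22..38 and 66..82 mm; the brass lug of the yellow half enters between them.
- swing_half (a joint): Angle of the yellow half, rad: 0 shut against the blue half (hard stop), grows to 1.6 as it opens, anticlockwise from above about the hinge axis. Stays where left (hinge friction about 0.06 N m, about 0.3 kg). Shut it fills x 0..18, y -50..65, z 14..95 mm of the mould, with its brass lug (z 44..60 mm, 36 mm square) 150 mm from the hinge, on the pin hole.
- hinge_axis (a point): Point on the hinge axis at the height of the mould's top, 95 mm above the table; axes as the mould's.
- swing_edge (a point): Point on the outer (pushing) face of the yellow half at its top edge, 115 mm from the hinge axis along the half, 18 mm out from its inner face, 95 mm above the table; 10 mm short of the plate's end. Moves with the half. +x points straight out of the outer face (push against it), -y runs from hinge to free end, z up.
- hole_top (a point): Centre of the mouth of the pin hole in the upper lug, 82 mm above the table; the hole, 14 mm wide with chamfered mouths, runs straight down through all three lugs. Axes as the mould's.
- squeeze_point (a point): Point in the seam midway between the two red pads when shut, level with their centres, 72 mm above the table, 65 mm from the hinge axis; axes as the mould's. Pads are plates 36 mm (y) by 36 mm (z), 54 to 90 mm above the table, facing out along the mould's -x and +x; 52 mm over both pads when shut. Squeeze along the mould's x.
- pad_fixed: Red pad on the outside of the blue half, on springs (5 N per mm, 3 mm travel, so bottoms at about 15 N). Origin: on the outer face of the blue half behind the pad's centre, 72 mm above the table; the pad's outer face is 8 mm further out (mould -x).
- pad_swing: Red pad on the outside of the yellow half, on the same springs, moving with the half. Origin: on the outer face of the yellow half behind the pad's centre, 72 mm above the table, 65 mm from the hinge along the half; its outer face is 8 mm further out.
- pin_handle (a point): Centre of the upright pin's round orange handle, 16 mm across, 44 mm tall; z up along the pin. Below it a steel collar 22 mm wide, 6 mm thick, then a shank 10 mm across and 65 mm long, its last 8 mm tapering to 5 mm. The tip is 93 mm below this point, the collar's underside 28 mm below. About 80 g. Stands loosely in its stand, this point 98 mm above the table.
- pin_tip (a point): Tip (lower end) of the pin; z along the pin, up.
- pin_stand: Dark wooden block 60 x 60 x 45 mm, fixed, with a 14 mm hole 40 mm deep in its middle, in which the pin stands with its tip 5 mm above the table. Origin: centre of its underside.
- jar_green: Green paint jar, 60 mm wide, 70 mm tall, loose; origin under its centre. Bystander.
- paint_bottle: Blue paint bottle, 72 mm wide, 200 mm tall, loose; origin under its centre. Bystander.
- jar_red: Red paint jar, 56 mm wide, 60 mm tall, loose; origin under its centre. Bystander.
There are look-alikes about, which are no part of the job. What is shaped like the part that bears pin_handle but green is not meant.

How it is judged:
On the way, in this order (a step that is already met when the one before it is completed fails the run):
1. the yellow half is swung shut (value of joint swing_half below 0.03 rad), for 0.2 s.
2. with the halves shut, the pin is pushed through all three lugs, collar down on the top lug (value of joint swing_half below 0.03 rad and z of pin_tip in the frame of mould below 0.021 m and horizontal distance between pin_tip and hole_top below 0.005 m and angle between the z axis of pin_tip and the z axis of mould, either way round below 0.08 rad), for 0.2 s.
3. the fingers squeeze both red pads (contact force between the fingers and pad_fixed above 4 N and contact force between the fingers and pad_swing above 4 N), for 0.2 s.
At the end, for the whole second after the job is handed in: The swinging half is within 0.03 rad of shut, the pin stands in all three lugs with its tip less than 21 mm above the table (collar within 4 mm of the top lug, within 5 mm of the hole axis, upright within 0.08 rad) and free of the fingers, and the fingers squeeze each red pad with more than 4 N (all of step 2 and all of step 3 and contact force between the fingers and pin below 0.5 N); the arm keeps its last pose, push and grip.
It fails at once if a bystander is shoved more than 30 mm or tipped over (distance of any of jar_green, jar_red, paint_bottle from where it was at the start of the episode above 0.03 m or angle between any of jar_green, jar_red, paint_bottle's own z axis and vertical above 0.5 rad).
It also fails if it takes over 56 s, if anything falls off the work surface, if the arm or the gripper's body presses on something with over 40 N, if the wrist force passes 120 N, or if a joint passes its speed limit or range.

ROBOT

A 6-joint arm with a two-finger parallel gripper is mounted at the origin on the work surface. World frame = base frame: x ahead of the robot, y to its left, z up, the work surface at z = 0. Lengths are in m, angles in rad, forces in N, time in s.
With the tool pointing down it reaches from about 0.325 to 0.9 m from the base axis. Payload 3.5 kg.
Tool frame: the origin (TCP) lies midway between the tips of the shut fingers; the grasp point (between the pads) lies 19 mm behind it; z points along the fingers, y is the line along which they close (so a half turn about z gives the same grasp; the last joint's range is limited). The gripper opens to 85 mm and grips with 20 to 120 N. Pads are 22 mm wide; open, the fingers measure 114 mm over their backs; the gripper's body (76 mm by 85 mm) begins 54 mm behind the grasp point. The pads swing forward as they close: fully open they stand 13 mm farther back than shut.
Start: joints at [1.144, 0.276, -0.026, 1.268, 0, 1.467], TCP at [0.199, 0.593, 0.231] pointing down, gripper open.
Joint ranges: [-3.12, 3.12], [-0.85, 1.88], [-1.08, 1.24], [-1.95, 2.15], [-1.57, 1.53], [-3.14, 3.14]. Speed limits (rad/s): [2.57, 2.57, 3.14, 3.14, 3.14, 3.14].

INTERFACE

Orientations are given as a unit quaternion [x, y, z, w].
In Python, from bench import * gives the robot as it stands. The module is installed in compiled form; this text tells all that it offers.
- The arm moves only by the tool drive_tool, never from a script. Its argument "motion" is a list of rows, each a list of 7 numbers: the shift along the world's x, y, z in units of 1 m (1.0 is 1 m), then the turn, a rotation vector about the world's x, y, z in units of 30 degrees (1.0 is 30 degrees), then the closure, from 0 (fully open) to 1 (shut). In form: [[x, y, z, ax, ay, az, grip], ...]. A call has exactly 5 rows; each row shifts and turns the commanded pose from where the row before left it; what a row does not reach is not made up. A row lasts 1/8 s, in which the tool goes at most 62.5 mm and 10.7 degrees, less where a joint would pass 70% of its speed; a pose out of reach is approached as far as the arm can. A call with a number of a shift or a turn outside -1 to 1 is refused whole. A call with a gripper value outside its range is refused whole. The fingers move at their own pace and stop on an object; "newtons" is the grip in N (left out, the last holds). Time passes only in rows, so rows that do not move let the fingers close, or fill a call up. It gives the time, the measured TCP pose, the force, the opening and the grip force at its end, in the units of the state.
- observe(): the state, without advancing time (a new reading comes with each control period).
- camera(name): name is "scene" or "top" or "wrist"; returns a dict with "img" (400x640x3 uint8, blue, green, red), "intrinsics" (3x3 intrinsics, pixels), "pose" (4x4, takes a point from camera to world coordinates). Camera axes: x right, y down, z forward; pixel columns grow to the right and rows downward; lengths in m; the calibration is good to about 2 mm. A picture is of the moment at which its call begins. There is no depth.
- hand_in(): hands the job in; it is judged then, once.
The state is a dict: "time": time; "q": joint angles; "qd": joint speeds; "effort": joint torques, N m; "tool_pos": TCP position; "tool_rot": TCP orientation; "ft_force": force on the tool from outside, world axes, zero at the start; "torque": the same for the moment, N m; "width": finger opening in m; "grip_force": force on a finger pad.
Only numpy, scipy, OpenCV 4.12 (cv2) and the standard library are available. Lean on these libraries where they do the work, as an engineer would, in place of code of your own. Each camera call takes 0.05 s, during which the arm holds its last target. There are 200 camera calls.

## Working session

There is one attempt and no reset: what is moved stays moved. The work goes in short steps, Python scripts to look and compute and a tool call to move; the robot and the scene stay as the last step left them, time stands still between calls to the robot, and variables do not carry over. Pictures are saved under pics/ and viewed, at most 10 in all, crops included, and the job is handed in when it is done.

Besides the shell and the picture viewer there is one more tool, called after "Request:" by a JSON object that holds its "name" and its "arguments". drive_tool: Moves the arm, as the interface text tells. Its arguments: {"type":"object","properties":{"motion":{"type":"array","items":{"type":"array","items":{"type":"number"}}},"newtons":{"type":"number"}},"required":["motion"]}

```bash
mkdir -p pics; python3 - <<'E'
from bench import *
import cv2
for n in("scene","top"):
    c=camera(n); cv2.imwrite(f"pics/{n}0.png",c["img"]); print(n,c["intrinsics"].round(1).tolist(),c["pose"].round(4).tolist())
print(observe())
E
```

```text
scene [[485.1, 0.0, 322.6], [0.0, 485.1, 195.3], [0.0, 0.0, 1.0]] [[0.7308, 0.4701, -0.4949, 1.1579], [0.6825, -0.4919, 0.5406, -0.6132], [0.0107, -0.7328, -0.6803, 0.9086], [0.0, 0.0, 0.0, 1.0]]
top [[403.2, 0.0, 320.4], [0.0, 403.2, 200.2], [0.0, 0.0, 1.0]] [[0.0286, -0.9956, 0.0896, 0.4559], [-0.9994, -0.0267, 0.0215, 0.0172], [-0.019, -0.0901, -0.9957, 0.9812], [0.0, 0.0, 0.0, 1.0]]
{'time': 0.1, 'q': array([ 1.14360328e+00,  2.77078932e-01, -2.77674753e-02,  1.26804288e+00,
        1.01389345e-05,  1.46741224e+00]), 'qd': array([-2.24817334e-05, -3.23967755e-03,  3.95759584e-03, -1.28573708e-03,
       -2.01613820e-03, -2.13357619e-03]), 'effort': array([ 2.60906600e-04, -4.46707785e+01,  2.96128696e+01,  8.47287214e-03,
       -1.11997554e-04,  8.01425870e-06]), 'tool_pos': array([0.19855399, 0.59184855, 0.23024671]), 'tool_rot': array([ 1.61197992e-01,  9.86921533e-01, -1.00854213e-03, -2.79266469e-04]), 'ft_force': array([-0.04922012, -0.07802182, -0.74481114]), 'torque': array([ 0.1098481 ,  0.04422208, -0.03080887]), 'grip_force': 0.0, 'width': 0.08540563904286072}
```

View pics/scene0.png

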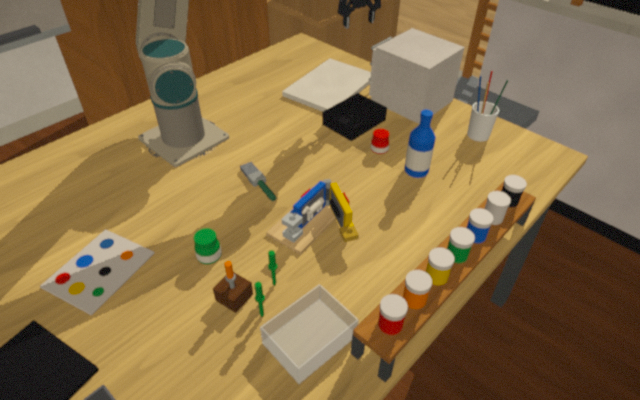

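View pics/top0.png

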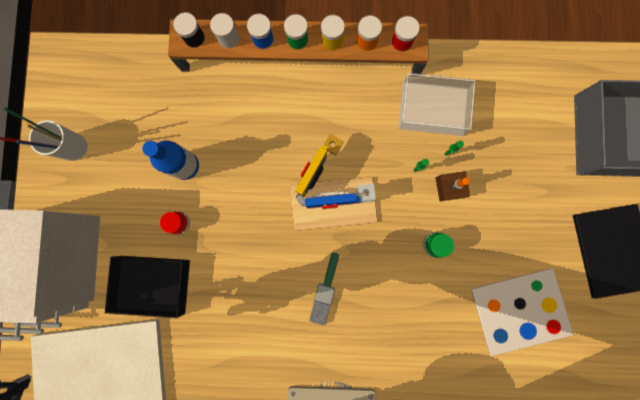

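Scene shows the mould at (320,205), pin and stand at (233,285), green look-alikes at (260,295). In the top view the mould is at (335,200), the pin at (460,184), the green jar at (440,245), the red jar at (173,222) and the bottle at (170,158). Next I measure closer.

```bash
cat > h.py <<'E'
import numpy as np, cv2
from bench import *
def ray(c,u,v):
    K,P=c["intrinsics"],c["pose"]; d=P[:3,:3]@np.linalg.solve(K,[u,v,1.0]); return P[:3,3],d
def onz(c,u,v,z):
    o,d=ray(c,u,v); return o+d*(z-o[2])/d[2]
def tri(c1,p1,c2,p2):
    o1,d1=ray(c1,*p1); o2,d2=ray(c2,*p2)
    A=np.c_[d1,-d2]; t=np.linalg.lstsq(A,o2-o1,rcond=None)[0]
    a,b=o1+d1*t[0],o2+d2*t[1]; return (a+b)/2,np.linalg.norm(a-b)
def mask(c,lo,hi,roi=None):
    m=cv2.inRange(cv2.cvtColor(c["img"],cv2.COLOR_BGR2HSV),np.array(lo),np.array(hi))
    if roi: x0,y0,x1,y1=roi; k=np.zeros_like(m); k[y0:y1,x0:x1]=255; m&=k
    return m
def blobs(m,amin=15):
    n,l,s,ce=cv2.connectedComponentsWithStats(m)
    return [(ce[i].round(1).tolist(),s[i].tolist()) for i in range(1,n) if s[i][4]>=amin]
E
python3 - <<'E'
from h import *
t=camera("top"); s=camera("scene")
a=cv2.resize(t["img"][120:250,280:480],None,fx=4,fy=4,interpolation=cv2.INTER_CUBIC)
cv2.imwrite("pics/a.png",a)
b=cv2.resize(s["img"][170:320,190:370],None,fx=4,fy=4,interpolation=cv2.INTER_CUBIC)
cv2.imwrite("pics/b.png",b)
for n,c,roi in(("top",t,(280,120,480,250)),("scene",s,(190,170,370,320))):
    for nm,lo,hi in(("blue",(105,150,60),(125,255,255)),("yel",(22,190,120),(32,255,255)),("org",(5,200,150),(16,255,255))):
        m=mask(c,lo,hi,roi)
        for ce,st in blobs(m): print(n,nm,ce,st)
E
```

```text
top blue [331.2, 199.8] [305, 194, 55, 13, 440]
top yel [311.4, 169.3] [296, 145, 32, 50, 430]
top org [304.2, 168.6] [301, 162, 9, 15, 18]
top org [463.3, 181.5] [457, 177, 13, 9, 78]
scene blue [308.9, 197.0] [293, 182, 33, 32, 276]
scene yel [344.6, 212.0] [331, 182, 27, 57, 499]
scene org [228.5, 269.4] [225, 262, 8, 16, 89]
```

View pics/a.png

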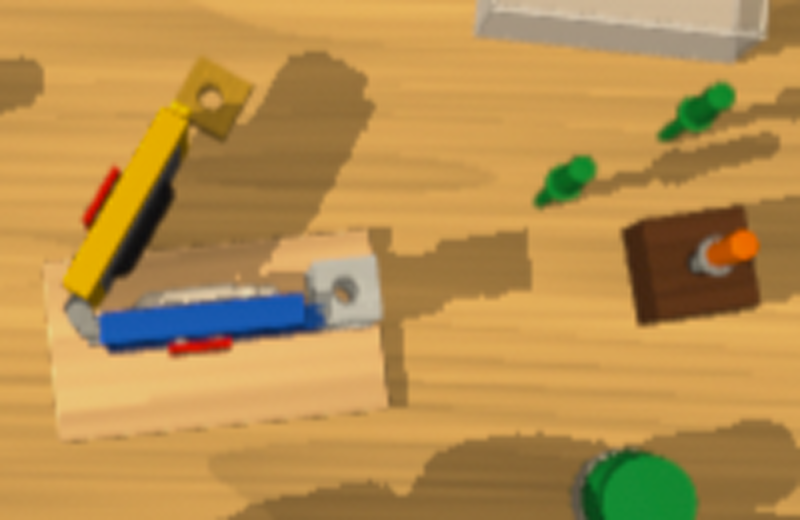

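View pics/b.png

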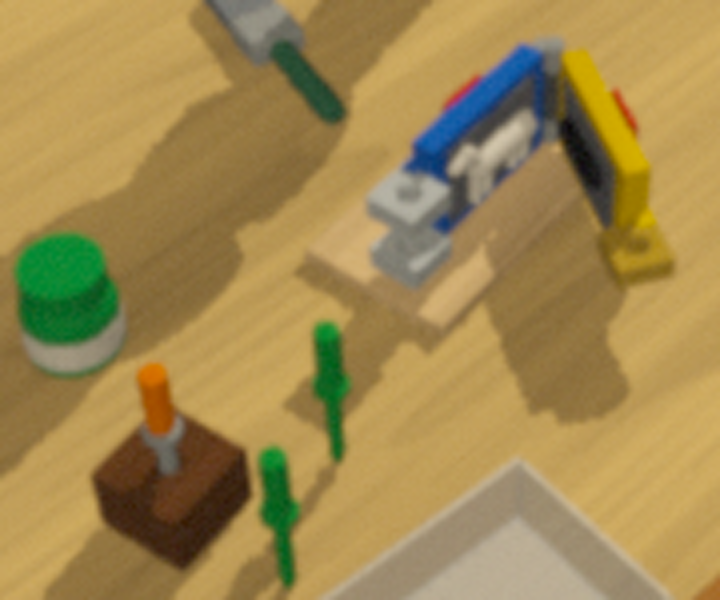

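The crops show the hinge at crop (80,318), lug hole at (344,290), blue top face corners (100,318),(303,295),(305,320),(108,348), yellow top corners (160,105),(187,112),(95,302),(66,288) and the orange pin handle at (735,247).

```bash
python3 - <<'E'
from h import *
t=camera("top"); s=camera("scene")
A=lambda x,y:(280+x/4-.4,120+y/4-.4); B=lambda x,y:(190+x/4-.4,170+y/4-.4)
P=lambda n,p:print(n,np.round(p,4))
pp,e=tri(t,(463.3,181.5),s,(228.5,269.4)); P("pin",pp);print(e)
P("hole top",onz(t,*A(344,290),.082)); P("hole scene",onz(s,*B(410,190),.082))
bl=[onz(t,*A(*q),.095) for q in((100,318),(303,295),(305,320),(108,348))]
for q in bl:P("blue",q)
for q in((160,105),(187,112),(95,302),(66,288)):P("yel",onz(t,*A(*q),.095))
bd=np.array([onz(t,*A(*q),.012) for q in((45,265),(375,228),(388,405),(60,440))])
for q in bd:P("board",q)
P("brass hole",onz(t,*A(210,97),.060)); P("brass hole s",onz(s,*B(640,245),.060))
# board-based pose (Umeyama 2D)
loc=np.array([[43,100],[43,-100],[-67,-100],[-67,100],[0,65],[0,-50],[-18,-50],[-18,65],[0,-75]])/1000
W=np.vstack([bd[:,:2],np.array(bl)[:,:2],(onz(t,*A(344,290),.082)[:2]+onz(s,*B(410,190),.082)[:2])/2])
lc,wc=loc.mean(0),W.mean(0); U,S,V=np.linalg.svd((loc-lc).T@(W-wc)); R=(U@V).T
o=wc-R@lc; yaw=np.arctan2(R[1,0],R[0,0]); print("origin",o,"yaw",yaw, "res",((W-(loc@R.T+o))*1000).round(1).tolist())
f=lambda x,y:R@[x,y]+o
hin=f(0,.075);print("hinge",hin,"hole",f(0,-.075),"squeeze",f(0,.01))
for nm,q in(("b",onz(t,*A(210,97),.060)),):
    d=R.T@(q[:2]-hin); print("angle",np.arctan2(d[0],-d[1]),np.linalg.norm(d))
for nm,lo,hi,z in(("gjar",(50,120,60),(80,255,255),.07),("rjar",(0,180,100),(6,255,255),.06),("bottle",(100,150,60),(115,255,255),.19)):
    for ce,st in blobs(mask(t,lo,hi),100): P(nm,onz(t,*ce,z)); print(st)
E
```

```text
pin [ 0.5843 -0.2749  0.1018]
0.0003266457523523118
hole top [ 0.5577 -0.064   0.082 ]
hole scene [ 0.5562 -0.0626  0.082 ]
blue [0.5371 0.0714 0.095 ]
blue [ 0.5529 -0.0403  0.095 ]
blue [ 0.5391 -0.0417  0.095 ]
blue [0.5207 0.0664 0.095 ]
yel [0.6575 0.0417 0.095 ]
yel [0.6539 0.0265 0.095 ]
yel [0.5459 0.0744 0.095 ]
yel [0.5533 0.0907 0.095 ]
board [0.5761 0.1109 0.012 ]
board [ 0.6039 -0.0883  0.012 ]
board [ 0.4971 -0.0979  0.012 ]
board [0.4706 0.0981 0.012 ]
brass hole [0.6709 0.0137 0.06  ]
brass hole s [0.6722 0.0145 0.06  ]
origin [0.54794839 0.00790925] yaw 0.1345834679414819 res [[-1.0, -1.9], [-0.1, -2.9], [2.1, 2.3], [2.5, 0.1], [-2.1, -0.9], [-1.8, 1.4], [2.2, 2.4], [-0.7, -3.5], [-1.1, 3.1]]
hinge [0.53788507 0.08223104] hole [ 0.55801171 -0.06641255] squeeze [0.54660661 0.01781882]
angle 0.9606887531064329 0.14958664364041416
gjar [ 0.6673 -0.2656  0.07  ]
[445, 141, 18, 14, 108]
gjar [ 0.4452 -0.2318  0.07  ]
[426, 233, 28, 24, 550]
gjar [0.3842 0.0093 0.07  ]
[325, 254, 13, 31, 151]
rjar [ 0.9171 -0.1372  0.06  ]
[393, 32, 14, 19, 138]
rjar [0.4784 0.3759 0.06  ]
[160, 212, 27, 22, 451]
rjar [ 0.2732 -0.4849  0.06  ]
[547, 320, 14, 14, 151]
bottle [0.8512 0.1609 0.19  ]
[252, 32, 21, 16, 165]
bottle [0.6085 0.3485 0.19  ]
[143, 141, 43, 32, 998]
bottle [0.5284 0.0131 0.19  ]
[305, 194, 55, 13, 440]
bottle [ 0.2894 -0.3658  0.19  ]
[520, 323, 16, 16, 203]
bottle [ 0.2788 -0.314   0.19  ]
[494, 330, 13, 12, 123]
```

Request:
{"name": "drive_tool", "arguments": {"motion": [[0.031, -0.034, 0, 0, 0, 0, 1], [0.031, -0.034, 0, 0, 0, 0, 1], [0.031, -0.034, 0, 0, 0, 0, 1], [0.031, -0.034, 0, 0, 0, 0, 1], [0.031, -0.034, 0, 0, 0, 0, 1]], "newtons": 40}}

```text
time: 0.92
tool_pos: [0.3547, 0.4214, 0.2314]
tool_rot: [0.161, 0.987, 0.0, 0.0]
ft_force: [0.1, -0.2, -0.3]
width: 0.0001
grip_force: 0.0
```

Request:
{"name": "drive_tool", "arguments": {"motion": [[0.031, -0.034, 0, 0, 0, 0, 1], [0.031, -0.034, 0, 0, 0, 0, 1], [0.031, -0.034, 0, 0, 0, 0, 1], [0.031, -0.034, 0, 0, 0, 0, 1], [0.031, -0.034, 0, 0, 0, 0, 1]]}}

```text
time: 1.55
tool_pos: [0.5098, 0.2513, 0.2314]
tool_rot: [0.161, 0.987, 0.0, 0.0]
ft_force: [0.3, 0.0, -0.2]
width: -0.0001
grip_force: 0.0
```

Request:
{"name": "drive_tool", "arguments": {"motion": [[0.031, -0.034, 0, 0, 0, -0.1, 1], [0.031, -0.034, 0, 0, 0, -0.1, 1], [0.031, -0.034, 0, 0, 0, -0.1, 1], [0.031, -0.034, 0, 0, 0, 0, 1], [0.031, -0.034, 0, 0, 0, 0, 1]]}}

```text
time: 2.17
tool_pos: [0.6648, 0.0813, 0.2312]
tool_rot: [0.238, 0.971, 0.0, -0.0]
ft_force: [0.3, 0.5, -0.0]
width: -0.0
grip_force: 0.0
```

Request:
{"name": "drive_tool", "arguments": {"motion": [[0, 0, -0.04, 0, 0, 0, 1], [0, 0, -0.04, 0, 0, 0, 1], [0, 0, -0.04, 0, 0, 0, 1], [0, 0, -0.03, 0, 0, 0, 1], [0, 0, -0.016, 0, 0, 0, 1]]}}

```text
time: 2.8
tool_pos: [0.6624, 0.0824, 0.0631]
tool_rot: [0.238, 0.971, -0.0, -0.002]
ft_force: [-0.2, -0.1, -0.4]
width: 0.0
grip_force: 0.0
```

```bash
python3 - <<'E'
from h import *
h=np.array([.5375,.082]); p=np.array([.6648,.0813])
th=np.linspace(.96,0,16)
print("row",0)
for i,t in enumerate(th):
    f=.1346+t; c=h+.115*np.array([np.sin(f),-np.cos(f)])+.0335*np.array([np.cos(f),np.sin(f)])
    print(i,round(t,3),c.round(4),(c-p).round(4)); p=c
c=camera("wrist"); cv2.imwrite("pics/w1.png",c["img"]); o=observe();print(o["tool_pos"],o["ft_force"])
E
```

```text
row 0
0 0.96 [0.6551 0.0591] [-0.0097 -0.0222]
1 0.896 [0.6534 0.0516] [-0.0017 -0.0075]
2 0.832 [0.6512 0.0442] [-0.0022 -0.0073]
3 0.768 [0.6485 0.037 ] [-0.0026 -0.0072]
4 0.704 [0.6454 0.03  ] [-0.0031 -0.007 ]
5 0.64 [0.6419 0.0232] [-0.0035 -0.0068]
6 0.576 [0.6379 0.0167] [-0.004  -0.0066]
7 0.512 [0.6335 0.0104] [-0.0044 -0.0063]
8 0.448 [0.6287 0.0044] [-0.0048 -0.006 ]
9 0.384 [ 0.6236 -0.0013] [-0.0051 -0.0057]
10 0.32 [ 0.6181 -0.0066] [-0.0055 -0.0053]
11 0.256 [ 0.6123 -0.0116] [-0.0058 -0.005 ]
12 0.192 [ 0.6061 -0.0162] [-0.0061 -0.0046]
13 0.128 [ 0.5997 -0.0204] [-0.0064 -0.0042]
14 0.064 [ 0.593  -0.0241] [-0.0067 -0.0038]
15 0.0 [ 0.5861 -0.0275] [-0.0069 -0.0033]
[0.66167598 0.08239672 0.06166175] [-0.56788052 -0.44049389 -2.62084038]
```

View pics/w1.png

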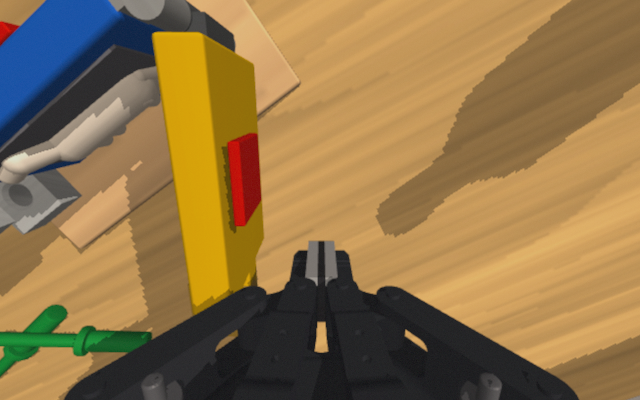

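The wrist view shows the yellow half's outer face (col 255) left of the closed fingers (col 320), parallel to the fingers' side. I start pushing.

Request:
{"name": "drive_tool", "arguments": {"motion": [[-0.005, -0.011, 0.002, 0, 0, 0, 1], [-0.003, -0.011, 0, 0, 0, 0, 1], [-0.002, -0.0075, 0, 0, 0, -0.12, 1], [-0.002, -0.0075, 0, 0, 0, -0.12, 1], [-0.003, -0.007, 0, 0, 0, -0.12, 1]]}}

```text
time: 3.48
tool_pos: [0.6503, 0.0375, 0.0694]
tool_rot: [0.33, 0.944, 0.001, 0.002]
ft_force: [1.3, 0.4, -0.8]
width: 0.0003
grip_force: 0.4
```

Request:
{"name": "drive_tool", "arguments": {"motion": [[-0.003, -0.007, 0, 0, 0, -0.12, 1], [-0.0035, -0.007, 0, 0, 0, -0.12, 1], [-0.004, -0.0065, 0, 0, 0, -0.12, 1], [-0.0045, -0.0063, 0, 0, 0, -0.12, 1], [-0.005, -0.006, 0, 0, 0, -0.12, 1]]}}

```text
time: 4.1
tool_pos: [0.6304, 0.0045, 0.0695]
tool_rot: [0.473, 0.881, 0.001, 0.002]
ft_force: [-0.2, 0.6, 0.0]
width: 0.0001
grip_force: 0.4
```

Request:
{"name": "drive_tool", "arguments": {"motion": [[-0.005, -0.0057, 0, 0, 0, -0.12, 1], [-0.0055, -0.0053, 0, 0, 0, -0.12, 1], [-0.006, -0.005, 0, 0, 0, -0.12, 1], [-0.006, -0.0046, 0, 0, 0, -0.12, 1], [0, 0, 0, 0, 0, 0, 1]]}}

```text
time: 4.72
tool_pos: [0.6069, -0.0159, 0.0689]
tool_rot: [0.579, 0.815, 0.001, 0.001]
ft_force: [0.1, -0.4, -0.4]
width: 0.0004
grip_force: 0.0
```

```bash
python3 - <<'E'
from h import *
c=camera("wrist"); t=camera("top"); cv2.imwrite("pics/w2.png",np.hstack([cv2.resize(c["img"],(400,250)),cv2.resize(t["img"][130:255,270:470],(400,250))])); o=observe();print(o["tool_pos"],o["tool_rot"],o["ft_force"])
E
```

```text
[ 0.60704726 -0.01539138  0.06843625] [5.78794649e-01 8.15472734e-01 4.92287915e-04 8.55426203e-04] [-0.25565274 -0.79789002 -0.56798832]
```

View pics/w2.png

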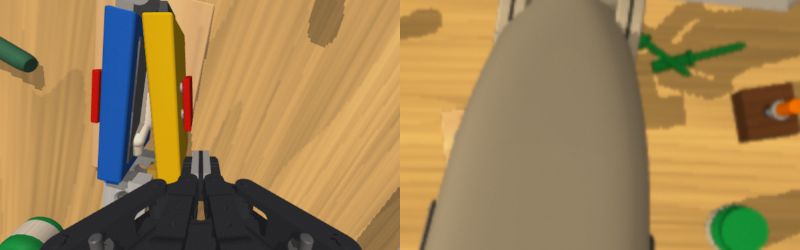

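The wrist view shows the yellow half (right) nearly against the blue one, fingers on its outer end. I continue.

Request:
{"name": "drive_tool", "arguments": {"motion": [[-0.0065, -0.0045, 0, 0, 0, -0.1, 1], [-0.0065, -0.004, 0, 0, 0, -0.1, 1], [-0.007, -0.003, 0, 0, 0, -0.1, 1], [-0.003, -0.001, 0, 0, 0, -0.08, 1], [0, 0, 0, 0, 0, 0, 1]]}}

```text
time: 5.45
tool_pos: [0.5837, -0.0274, 0.0677]
tool_rot: [0.657, 0.754, 0.0, 0.0]
ft_force: [0.5, 1.0, 0.4]
width: 0.0003
grip_force: 0.0
```

Request:
{"name": "drive_tool", "arguments": {"motion": [[-0.003, -0.0004, 0, 0, 0, 0, 1], [-0.002, -0.0003, 0, 0, 0, 0, 1], [-0.002, -0.0003, 0, 0, 0, 0, 1], [0, 0, 0, 0, 0, 0, 1], [0, 0, 0, 0, 0, 0, 1]]}}

```text
time: 6.08
tool_pos: [0.5831, -0.0276, 0.0684]
tool_rot: [0.656, 0.754, 0.005, 0.004]
ft_force: [12.9, 3.3, -8.6]
width: -0.0003
grip_force: 6.6
```

Request:
{"name": "drive_tool", "arguments": {"motion": [[0.02, 0.003, 0, 0, 0, 0, 1], [0.01, 0, 0.03, 0, 0, 0, 1], [0, 0, 0.05, 0, 0, 0, 1], [-0.01, -0.05, 0.05, 0, 0, 0, 0.6], [-0.02, -0.05, 0.04, 0, 0, 0, 0.6]]}}

```text
time: 6.7
tool_pos: [0.5796, -0.1163, 0.2304]
tool_rot: [0.656, 0.755, 0.0, 0.001]
ft_force: [0.8, -0.6, -0.2]
width: 0.0336
grip_force: 0.0
```

Request:
{"name": "drive_tool", "arguments": {"motion": [[-0.015, -0.03, 0, 0, 0, 0, 0.6], [0, 0, 0, 0, 0, 0, 0.6], [0, 0, 0, 0, 0, 0, 0.6], [0, 0, 0, 0, 0, 0, 0.6], [0, 0, 0, 0, 0, 0, 0.6]]}}

```text
time: 7.32
tool_pos: [0.5641, -0.1447, 0.2278]
tool_rot: [0.656, 0.754, -0.0, -0.0]
ft_force: [0.3, -0.1, -0.8]
width: 0.0341
grip_force: 0.0
```

```bash
python3 - <<'E'
from h import *
c=camera("wrist"); cv2.imwrite("pics/w3.png",c["img"]); np.savez("w3.npz",**c); o=observe();print(o["tool_pos"],o["ft_force"],o["width"],c["pose"].round(3).tolist(),c["intrinsics"])
E
```

```text
[ 0.56411888 -0.14488924  0.22792214] [ 0.47417767 -0.09860632 -0.45671777] 0.03416613142673664 [[0.99, 0.132, 0.041, 0.554], [0.139, -0.942, -0.305, -0.066], [-0.001, 0.308, -0.951, 0.369], [0.0, 0.0, 0.0, 1.0]] [[296.56373087   0.         320.96292745]
 [  0.         296.56373087 197.98628212]
 [  0.           0.           1.        ]]
```

View pics/w3.png

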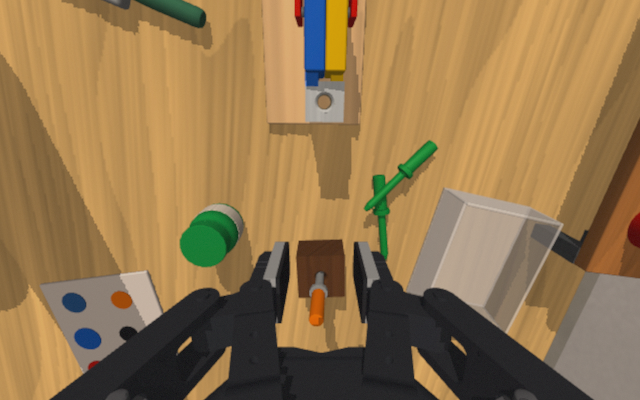

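The wrist view shows the mould shut with the lug hole at (324,101), the pin between the fingers at (318,305), and the look-alikes fallen over at (400,180), away from the path.

```bash
python3 - <<'E'
from h import *
c=dict(np.load("w3.npz")); s=camera("scene"); t=camera("top")
g=c["img"][88:114,310:340]; print(g.mean(2).astype(int)[::2,::2])
P=lambda n,p:print(n,np.round(p,4))
P("hole",onz(c,324,101,.082))
# lug top face corners, blue/yellow seam
for q in((346,82),(344,123),(306,123)):P("lug",onz(c,*q,.082))
P("seam",onz(c,325.5,72,.095));P("seam",onz(c,328,2,.095))
bl={}
for n,k in(("w",c),("s",s),("t",t)):
    b=[x for x in blobs(mask(k,(5,190,120),(17,255,255)),25)]
    print(n,b)
E
```

```text
[[124 121 120 123 126 125 122 136 145 134 120 118 120 119 118]
 [159 148 145 149 126 125 123 147 163 167 164 161 165 143 144]
 [169 166 165 169 173 146 112 108 114 139 160 163 164 162 163]
 [168 166 164 167 134  93  78  76  77  93 113 156 164 162 163]
 [170 166 164 137  97  90 110 112 106  80 101 133 165 162 162]
 [169 165 161 113  91 116 116 116 116 114  78 116 159 163 163]
 [168 166 157 111 106 117 114 116 118 120  88 116 152 163 162]
 [169 166 156 122 106 116 116 116 117 119  96 126 155 162 161]
 [168 165 163 137 111 116 115 115 116 117  84 148 154 162 162]
 [168 165 163 156 129 112 115 115 116  97 129 158 163 161 162]
 [168 167 162 167 174 139 105 105  93 144 174 162 163 162 163]
 [167 166 163 168 173 181 180 180 181 181 167 161 163 162 164]
 [167 166 163 166 171 169 171 161 150 165 162 162 163 162 164]]
hole [ 0.5562 -0.0643  0.082 ]
lug [ 0.5736 -0.0454  0.082 ]
lug [ 0.5776 -0.0812  0.082 ]
lug [ 0.5422 -0.0862  0.082 ]
seam [ 0.554  -0.0409  0.095 ]
seam [0.5486 0.0106 0.095 ]
w [([316.7, 307.8], [309, 289, 16, 37, 466]), ([121.1, 299.5], [111, 292, 21, 16, 259])]
s [([379.9,
[... 195 characters left out ...]
), ([226.3, 269.3], [222, 261, 10, 17, 108]), ([463.2, 273.6], [457, 266, 13, 18, 44]), ([414.1, 299.0], [396, 284, 34, 27, 368]), ([445.2, 293.2], [440, 289, 11, 11, 41]), ([376.2, 317.2], [372, 310, 8, 17, 45]), ([421.8, 321.1], [415, 312, 15, 20, 58]), ([382.2, 331.6], [369, 325, 32, 12, 81]), ([398.7, 344.1], [393, 339, 14, 13, 47])]
t [([299.7, 49.3], [169, 20, 259, 41, 4100]), ([203.0, 22.3], [198, 20, 11, 7, 60]), ([239.9, 22.6], [234, 21, 12, 5, 48]), ([276.0, 23.2], [271, 21, 12, 7, 62]), ([313.5, 23.1], [308, 21, 13, 6, 64]), ([351.0, 23.9], [345, 22, 13, 5, 59]), ([386.8, 23.5], [382, 22, 11, 5, 39]), ([422.1, 38.5], [416, 36, 12, 7, 57]), ([164.0, 222.1], [160, 212, 12, 22, 37])]
```

```bash
python3 - <<'E'
from h import *
c=dict(np.load("w3.npz")); s=camera("scene")
print(tri(c,(316.7,307.8),s,(226.3,269.3)), onz(c,316.7,307.8,.098), onz(s,226.3,269.3,.098))
a=cv2.resize(s["img"][230:330,180:320],None,fx=5,fy=5,interpolation=cv2.INTER_CUBIC); cv2.imwrite("pics/s2.png",a)
E
```

```text
(array([ 0.57857847, -0.2769189 ,  0.09912855]), np.float64(0.0003304206547080656)) [ 0.5785573  -0.27793344  0.098     ] [ 0.57794016 -0.27638664  0.098     ]
```

View pics/s2.png

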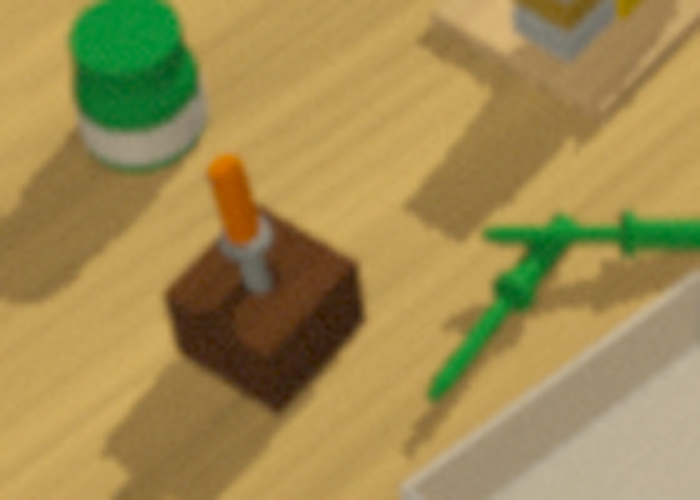

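The pin leans slightly in its hole toward the robot. The look-alikes have fallen well clear of it. I go to the grasp.

Request:
{"name": "drive_tool", "arguments": {"motion": [[0.005, -0.045, 0, 0, 0, 0, 0.5], [0.005, -0.045, 0, 0, 0, 0, 0.5], [0.0045, -0.042, 0, 0, 0, 0, 0.5], [0, 0, -0.03, 0, 0, 0, 0.5], [0, 0, -0.03, 0, 0, 0, 0.5]]}}

```text
time: 8.15
tool_pos: [0.579, -0.2788, 0.168]
tool_rot: [0.657, 0.753, 0.0, 0.001]
ft_force: [0.5, 0.3, -0.5]
width: 0.0428
grip_force: 0.0
```

Request:
{"name": "drive_tool", "arguments": {"motion": [[0, 0, -0.03, 0, 0, 0, 0.5], [0, 0, -0.03, 0, 0, 0, 0.5], [0, 0, -0.026, 0, 0, 0, 0.5], [0, 0, 0, 0, 0, 0, 0.5], [0, 0, 0, 0, 0, 0, 0.5]]}}

```text
time: 8.78
tool_pos: [0.5792, -0.2781, 0.0834]
tool_rot: [0.657, 0.754, 0.0, 0.001]
ft_force: [0.3, -0.7, -0.5]
width: 0.0429
grip_force: 0.0
```

```bash
python3 - <<'E'
from h import *
c=camera("wrist"); o=observe();print(o["tool_pos"],o["ft_force"],o["width"])
cv2.imwrite("pics/w4.png",c["img"][120:400,160:480])
E
```

```text
[ 0.57957626 -0.27835154  0.08387743] [ 0.46937991 -0.28821856  0.42235526] 0.04243780127496732
```

View pics/w4.png

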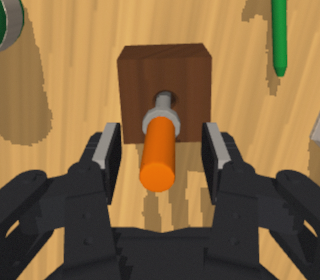

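The wrist view shows the orange handle centred between the pads, at (158,155) in the crop. I close and lift.

Request:
{"name": "drive_tool", "arguments": {"motion": [[0, 0, 0, 0, 0, 0, 1], [0, 0, 0, 0, 0, 0, 1], [0, 0, 0, 0, 0, 0, 1], [0, 0, 0, 0, 0, 0, 1], [0, 0, 0, 0, 0, 0, 1]], "newtons": 40}}

```text
time: 9.45
tool_pos: [0.5796, -0.2783, 0.0838]
tool_rot: [0.657, 0.754, 0.0, 0.001]
ft_force: [0.5, -0.9, 6.2]
width: 0.015
grip_force: 39.1
```

Request:
{"name": "drive_tool", "arguments": {"motion": [[0, 0, 0.03, 0, 0, 0, 1], [0, 0, 0.03, 0, 0, 0, 1], [0, 0, 0.03, 0, 0, 0, 1], [0, 0, 0.02, 0, 0, 0, 1], [0, 0, 0, 0, 0, 0, 1]]}}

```text
time: 10.07
tool_pos: [0.5792, -0.2783, 0.1936]
tool_rot: [0.657, 0.754, 0.0, 0.001]
ft_force: [0.6, -0.4, -1.9]
width: 0.0149
grip_force: 39.4
```

```bash
python3 - <<'E'
from h import *
c=camera("wrist"); s=camera("scene"); t=camera("top"); o=observe();print(o["tool_pos"],o["ft_force"],o["width"],o["grip_force"])
for n,k,roi in(("w",c,(250,200,400,400)),("s",s,(190,180,290,320)),("t",t,(420,140,520,230))):
    print(n,blobs(mask(k,(5,190,120),(17,255,255),roi),25))
w=cv2.resize(c["img"][150:400,220:420],None,fx=2,fy=2); q=cv2.resize(s["img"][180:305,190:290],None,fx=4,fy=4,interpolation=cv2.INTER_CUBIC)
cv2.imwrite("pics/g.png",np.hstack([w,q]))
np.savez("gw.npz",**c);np.savez("gs.npz",**s)
E
```

```text
[ 0.57739946 -0.27713841  0.19052816] [-0.18430476  0.43106935 -1.30836997] 0.014831072031496062 39.40560758113861
w [([321.1, 274.9], [304, 236, 35, 75, 2103])]
s []
t [([481.9, 175.9], [475, 171, 15, 11, 95])]
```

View pics/g.png

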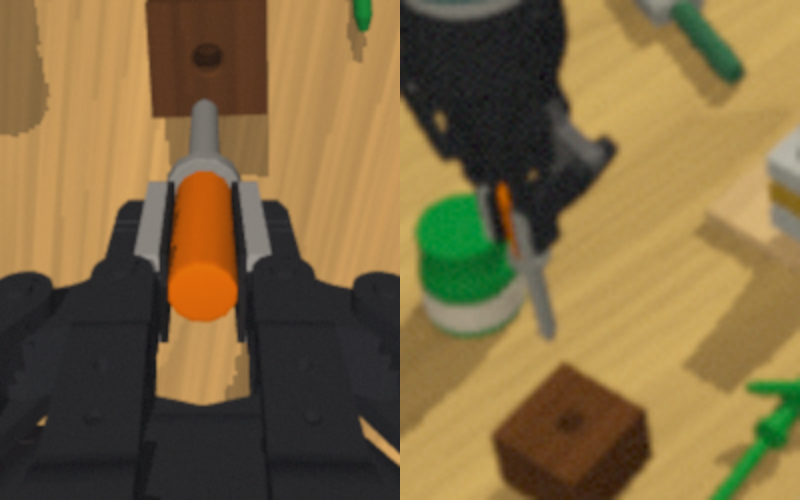

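The image shows the pin held. Its tip is at about wrist pixel (322,201) and scene pixel (227.2,264), and the handle top is at wrist (321.5,296).

```bash
python3 - <<'E'
from h import *
c=dict(np.load("gw.npz"));s=dict(np.load("gs.npz"))
a,e=tri(c,(322,201),s,(227.2,264.0)); b,f=tri(c,(321.5,296),s,(215.2,226.8))
print(a,e,b,f,np.linalg.norm(b-a)); d=b-a; print("tilt x,y",d[:2]/d[2])
for z in(.12,.115):print(onz(c,322,201,z),onz(s,227.2,264,z))
E
```

```text
[ 0.57984929 -0.27271128  0.11381702] 0.0005292465775744233 [ 0.57768976 -0.27891795  0.22827765] 0.006036671237387166 0.11464912309647465
tilt x,y [-0.01886704 -0.05422536]
[ 0.57971061 -0.27044583  0.12      ] [ 0.58412822 -0.27552153  0.12      ]
[ 0.57996722 -0.27211372  0.115     ] [ 0.58049041 -0.27338071  0.115     ]
```

Request:
{"name": "drive_tool", "arguments": {"motion": [[-0.0047, 0.0426, 0, -0.1, 0, 0, 1], [-0.0047, 0.0426, 0, 0, 0, 0, 1], [-0.0047, 0.0426, 0, 0, 0, 0, 1], [-0.0047, 0.0426, 0, 0, 0, 0, 1], [-0.0047, 0.0426, 0, 0, 0, 0, 1]]}}

```text
time: 10.85
tool_pos: [0.5535, -0.0632, 0.1905]
tool_rot: [0.657, 0.754, -0.02, 0.016]
ft_force: [0.8, 0.0, -1.5]
width: 0.015
grip_force: 39.3
```

Request:
{"name": "drive_tool", "arguments": {"motion": [[0, 0, -0.01, 0, 0, 0, 1], [0, 0, -0.01, 0, 0, 0, 1], [0, 0, 0, 0, 0, 0, 1], [0, 0, 0, 0, 0, 0, 1], [0, 0, 0, 0, 0, 0, 1]]}}

```text
time: 11.48
tool_pos: [0.5554, -0.0655, 0.1726]
tool_rot: [0.657, 0.753, -0.02, 0.017]
ft_force: [0.6, 0.1, -1.3]
width: 0.0149
grip_force: 39.3
```

```bash
python3 - <<'E'
from h import *
o=observe();print(o["tool_pos"],o["tool_rot"],o["ft_force"],o["width"])
c=camera("wrist"); s=camera("scene"); np.savez("iw.npz",**c);np.savez("is.npz",**s)
P=lambda p,k:(k["intrinsics"]@(k["pose"][:3,:3].T@(np.array(p)-k["pose"][:3,3])))
for k,n in((c,"w"),(s,"s")):
  for p in((.556,-.0643,.082),(.556,-.0643,.095)):
    q=P(p,k);print(n,(q[:2]/q[2]).round(1))
# wrist: intensity/saturation rows
q=P((.556,-.0643,.085),c);u,v=(q[:2]/q[2]).astype(int)
hs=cv2.cvtColor(c["img"],cv2.COLOR_BGR2HSV)
for r in range(v-24,v+40,4): print(r,"V",hs[r,u-22:u+24:3,2],"S",hs[r,u-22:u+24:3,1])
print(u)
E
```

```text
[ 0.55538022 -0.06545513  0.17264747] [ 0.65725257  0.75321283 -0.01958042  0.01749593] [ 0.60080749  0.13282292 -1.27542242] 0.014909616914193768
w [321.8 196.9]
w [321.7 202.8]
s [291.5 217.4]
s [291.4 213.6]
174 V [215 137 114 116 114 115  91  94  91  90  90  90  89  89  89 112] S [121 216 210 207 212 204  17  14  17  17  20  20  17  17  17  66]
178 V [214 154 115 114 115 115 125 121 118 120 120 117 117 118 120 124] S [123 182 206 215 213 204  18  19  17  17  17  15  13  19  17  33]
182 V [214 136 112 113 112 116 125 119 119 119 118 117 117 118 121 125] S [123  11   7   9   9   7  16  17  19  19  15  17  17  17  19  35]
186 V [214 163 167 167 165 152 153 119 155 167 165 163 164 163 147 146] S [122  19  20  18  20  20  22  15  20  20  20  17  20  19  21  45]
190 V [215 163 168 169 165 142  92  93  98  85 107 164 164 163 167 161] S [123  20  20  21  22  18  75 143  96 162  21  19  19  20  18  48]
194 V [182 163 165 169 162 100 110  93  92 107 106 130 164 163 166 160] S [119  19  19  20  24  15 181 173 172 179 140  18  20  20  20  48]
198 V [139 162 166 168 157 125  95  98 101  95 11
[... 654 characters left out ...]
 V [191 193 181 194 196 123 109 115 115 105 117 140 135 137 138 137] S [138 137 137 139 141 122  21  20  20  22 102 135 138 134 135 134]
222 V [193 192 182 195 195 122 111 117 116 106 105 141 136 138 135 138] S [139 137 137 141 137 105  23  22  22  22  85 134 135 133 134 135]
226 V [194 189 183 197 193 157 118 118 116 111  95 138 135 138 135 137] S [139 140 137 140 139 109  19  26  26  21  56 137 136 133 138 136]
230 V [193 186 197 159 112 128 141 141 140 142 123 104 120 137 135 137] S [139 137 140 109  25  22  24  22  26  22  23  22  96 136 136 134]
234 V [193 183 171 135 138 135 137 136 140 137 137 140 119 121 138 138] S [140 138 124  25  22  23  24  23  24  24  22  24  24 103 135 135]
321
```

Request:
{"name": "drive_tool", "arguments": {"motion": [[0, -0.001, -0.005, 0, 0, 0, 1], [0, 0, -0.006, 0, 0, 0, 1], [0, 0, -0.006, 0, 0, 0, 1], [0, 0, -0.006, 0, 0, 0, 1], [0, 0, 0, 0, 0, 0, 1]]}}

```text
time: 12.2
tool_pos: [0.5543, -0.0656, 0.1485]
tool_rot: [0.657, 0.754, -0.02, 0.016]
ft_force: [0.5, -1.2, -0.1]
width: 0.015
grip_force: 39.3
```

Tip is inside the top lug with no resistance, so I continue down.

Request:
{"name": "drive_tool", "arguments": {"motion": [[0, 0, -0.006, 0, 0, 0, 1], [0, 0, -0.006, 0, 0, 0, 1], [0, 0, -0.006, 0, 0, 0, 1], [0, 0, -0.006, 0, 0, 0, 1], [0, 0, 0, 0, 0, 0, 1]]}}

```text
time: 12.82
tool_pos: [0.5544, -0.0656, 0.1245]
tool_rot: [0.657, 0.754, -0.02, 0.017]
ft_force: [-0.1, -0.3, -1.2]
width: 0.0148
grip_force: 39.3
```

Request:
{"name": "drive_tool", "arguments": {"motion": [[0, 0, -0.005, 0, 0, 0, 1], [0, 0, -0.005, 0, 0, 0, 1], [0, 0, -0.005, 0, 0, 0, 1], [0, 0, 0, 0, 0, 0, 1], [0, 0, 0, 0, 0, 0, 1]]}}

```text
time: 13.45
tool_pos: [0.5551, -0.0658, 0.1104]
tool_rot: [0.657, 0.754, -0.02, 0.017]
ft_force: [-0.2, -1.0, -1.3]
width: 0.0151
grip_force: 39.3
```

Request:
{"name": "drive_tool", "arguments": {"motion": [[0, 0, -0.004, 0, 0, 0, 1], [0, 0, -0.004, 0, 0, 0, 1], [0, 0, -0.003, 0, 0, 0, 1], [0, 0, 0, 0, 0, 0, 1], [0, 0, 0, 0, 0, 0, 1]]}}

```text
time: 14.08
tool_pos: [0.555, -0.0657, 0.0994]
tool_rot: [0.657, 0.754, -0.02, 0.017]
ft_force: [0.6, -0.4, -1.1]
width: 0.0149
grip_force: 39.3
```

Request:
{"name": "drive_tool", "arguments": {"motion": [[0, 0, -0.002, 0, 0, 0, 1], [0, 0, -0.002, 0, 0, 0, 1], [0, 0, -0.001, 0, 0, 0, 1], [0, 0, 0, 0, 0, 0, 1], [0, 0, 0, 0, 0, 0, 1]]}}

```text
time: 14.7
tool_pos: [0.5553, -0.0659, 0.0961]
tool_rot: [0.657, 0.754, -0.02, 0.018]
ft_force: [-3.0, 1.2, 8.4]
width: 0.0149
grip_force: 40.4
```

Collar is seated (8 N up at the expected height). I release and rise.

Request:
{"name": "drive_tool", "arguments": {"motion": [[0, 0, 0, 0, 0, 0, 0.6], [0, 0, 0, 0, 0, 0, 0.6], [0, 0, 0.03, 0, 0, 0, 0.5], [0, 0, 0.04, 0, 0, 0, 0], [0, 0, 0.03, 0.1, 0, 0, 0]]}}

```text
time: 15.32
tool_pos: [0.5553, -0.065, 0.1956]
tool_rot: [0.657, 0.754, 0.001, -0.0]
ft_force: [0.7, 0.3, -1.0]
width: 0.0773
grip_force: 0.0
```

Request:
{"name": "drive_tool", "arguments": {"motion": [[0, 0, 0, 0, 0, 0, 0], [-0.003, 0.025, 0, 0, 0, 0, 0], [-0.003, 0.03, 0, 0, 0, 0, 0], [-0.0035, 0.03, 0, 0, 0, 0, 0], [0, 0, 0, 0, 0, 0, 0]]}}

```text
time: 15.95
tool_pos: [0.544, 0.0209, 0.1925]
tool_rot: [0.656, 0.755, -0.001, -0.001]
ft_force: [-0.4, -0.1, 0.2]
width: 0.0856
grip_force: 0.0
```

```bash
python3 - <<'E'
from h import *
o=observe();print(o["tool_pos"],o["tool_rot"],o["ft_force"],o["width"])
c=camera("wrist"); s=camera("scene")
P=lambda p,k:(k["intrinsics"]@(k["pose"][:3,:3].T@(np.array(p)-k["pose"][:3,3])))
for nm,lo,hi in(("red",(0,190,80),(4,255,255)),("org",(6,190,120),(17,255,255)),("blue",(105,150,60),(125,255,255)),("yel",(22,190,120),(32,255,255))):
  print(nm,"w",blobs(mask(c,lo,hi),60)); print("  s",blobs(mask(s,lo,hi,(230,160,370,260)),15))
for p in((.545,.02,.09),(.556,-.0643,.11)):
  for k in(c,s): q=P(p,k);print(p,(q[:2]/q[2]).round(1))
E
```

```text
[0.54397905 0.02086983 0.19247424] [ 0.65598708  0.75477048 -0.00104788 -0.0011733 ] [-0.43626682 -0.09574971  0.24994385] 0.08562567270192567
red w [([296.0, 194.7], [293, 172, 7, 47, 239]), ([348.5, 195.8], [345, 173, 8, 46, 264]), ([627.6, 382.8], [610, 366, 30, 34, 745])]
  s [([320.3, 204.6], [317, 198, 8, 14, 53])]
org w [([320.5, 298.8], [312, 277, 18, 44, 663])]
  s [([320.4, 204.6], [316, 196, 10, 19, 57]), ([290.9, 208.4], [288, 201, 7, 17, 82])]
blue w [([311.8, 198.2], [302, 130, 21, 137, 2523])]
  s [([307.9, 195.4], [296, 182, 28, 31, 135])]
yel w [([332.8, 197.1], [322, 130, 23, 133, 2558])]
  s [([314.2, 208.1], [299, 184, 33, 49, 671])]
(0.545, 0.02, 0.09) [321.6 200.1]
(0.545, 0.02, 0.09) [312.7 195.4]
(0.556, -0.0643, 0.11) [320.5 297.8]
(0.556, -0.0643, 0.11) [291.2 209. ]
```

The pin handle sits exactly at the seated projection, and the red pads are centred at column 322, row 195. I descend around them.

Request:
{"name": "drive_tool", "arguments": {"motion": [[0.0005, 0.002, -0.04, 0, 0, 0, 0], [0, 0, -0.035, 0, 0, 0, 0], [0, 0, -0.035, 0, 0, 0, 0], [0, 0, -0.02, 0, 0, 0, 0], [0, 0, -0.012, 0, 0, 0, 0]]}}

```text
time: 16.68
tool_pos: [0.545, 0.0203, 0.0506]
tool_rot: [0.658, 0.753, -0.001, -0.001]
ft_force: [0.2, -0.4, 0.5]
width: 0.0856
grip_force: 0.0
```

Request:
{"name": "drive_tool", "arguments": {"motion": [[0, 0, 0, 0, 0, 0, 0], [0, 0, 0, 0, 0, 0, 0.2], [0, 0, 0, 0, 0, 0, 1], [0, 0, 0, 0, 0, 0, 1], [0, 0, 0, 0, 0, 0, 1]], "newtons": 30}}

```text
time: 17.3
tool_pos: [0.5448, 0.0208, 0.0537]
tool_rot: [0.657, 0.754, -0.001, -0.0]
ft_force: [-6.2, -0.7, 8.7]
width: 0.0452
grip_force: 30.3
```

Request:
{"name": "drive_tool", "arguments": {"motion": [[0, 0, 0, 0, 0, 0, 1], [0, 0, 0, 0, 0, 0, 1], [0, 0, 0, 0, 0, 0, 1], [0, 0, 0, 0, 0, 0, 1], [0, 0, 0, 0, 0, 0, 1]]}}

```text
time: 17.92
tool_pos: [0.5448, 0.0209, 0.0538]
tool_rot: [0.657, 0.754, -0.001, -0.0]
ft_force: [-6.0, -0.4, 8.8]
width: 0.0446
grip_force: 30.3
```

```bash
python3 - <<'E'
from h import *
s=camera("scene"); c=camera("wrist")
print(blobs(mask(s,(6,190,120),(17,255,255),(270,180,312,240)),15),blobs(mask(c,(6,190,120),(17,255,255)),100))
q=c["intrinsics"]@(c["pose"][:3,:3].T@(np.array((.556,-.0643,.11))-c["pose"][:3,3]));print(q[:2]/q[2], observe()["grip_force"])
print(hand_in())
E
```

```text
[([291.1, 208.8], [288, 201, 7, 17, 85])] []
[317.96016777 493.19638522] 30.267236530780792
the job is handed in; nothing more can be done
None
```

I closed the mould, seated the pin with its collar on the top lug, and handed the job in at about 18 s with both red pads squeezed at 30 N; the result was not reported, and the bystanders were not re-measured after the start.

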